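Set the bench-rail collars to their marks and hang the aperture masks

ROBOT

A 6-joint arm with a two-finger parallel gripper is mounted at the origin on the work surface. World frame = base frame: x ahead of the robot, y to its left, z up, the work surface at z = 0. Lengths are in m, angles in degrees, forces in N, time in s.
With the tool pointing down it reaches from about 0.4 to 0.825 m from the base axis. Payload 7 kg.
Tool frame: the origin (TCP) lies midway between the tips of the shut fingers; the grasp point (between the pads) lies 19 mm behind it; z points along the fingers, y is the direction in which the jaws open and shut (so a half turn about z gives the same grasp; the last joint's range is limited). The gripper opens to 88 mm and grips with 3 to 60 N. Pads are 19 mm wide; open, the fingers measure 130 mm over their backs; the gripper's body (78 mm by 193 mm) begins 47 mm behind the grasp point.
Start: joints at [92.023, 20.546, 0.682, 0, -70.136, -16.507], TCP at [0.169, 0.654, 0.227] pointing down, gripper open.
Joint ranges: [-176.03, 176.03], [-82.01, 121.73], [-58.28, 71.71], [-173.87, 95.51], [-174.79, -0.11], [-173.66, 173.66]. Speed limits (degrees/s): [136.94, 136.94, 172.46, 180, 180, 180].

INTERFACE

Orientations are given as a 3x3 rotation matrix whose columns are the frame's x, y, z axes.
In Python, from rig import robot gives the robot as it stands. Calls block until the motion is done:
- robot.goto(position, orientation): joint-space move of the TCP to a pose.
- robot.servo_line(position, ori=None, speed=0.15): straight line of the TCP; ori=None keeps the orientation; speed is the mean speed in m/s.
- robot.movej(angles): joint-space move.
- robot.move_gripper(opening): opening from 0.0 (shut) to 1.0 (fully open); the grip force is fixed at half the most; returns when the fingers have stopped.
- robot.dwell(seconds).
- robot.ik(position, orientation): joint angles nearest the present ones, or None.
- robot.grab_frame(name): name is "scene" or "top" or "wrist"; returns (picture, depth): 384x512x3 uint8, red, green, blue; 384x512 float32, m along the optical axis (not along the pixel's ray), 0 where there is no reading.
- robot.camera_info(name): a dict with "vfov" (degrees; the focal length in pixels is half the picture's height over the tangent of half this angle, whatever the lens; pixels are square), "cx", "cy" (the principal point, pixels), "view" (4x4, takes a point from world to camera coordinates); the wrist camera has in their place "T_tool_cam" (4x4, takes a point from camera to tool coordinates, whose origin is the TCP and whose axes are the flange's). Camera axes: x right, y down, z forward; pixel columns grow to the right and rows downward; lengths in m; the calibration is good to about 2 mm. A picture is of the moment at which its call begins: read the wrist's pose just before it. camera_info takes no time and is no camera call.
A pose or a line that the arm cannot do raises robot.Unreachable and nothing moves.
- robot.job_done(): hands the job in, once; it reports no verdict.
Readings, each from a call of its own:
- robot.read_t(): time.
- robot.read_qpos(): joint angles.
- robot.read_qvel(): joint speeds.
- robot.read_effort(): joint torques, N m.
- robot.read_position(): TCP position.
- robot.read_tcp_rot(): TCP orientation.
- robot.read_force(): force on the tool from outside, world axes, zero at the start.
- robot.read_ft_torque(): the same for the moment, N m.
- robot.read_grip_width(): opening from 0.0 (shut) to 1.0 (fully open).
Only numpy, scipy, OpenCV 4.12 (cv2) and the standard library are available. Lean on these libraries where they do the work, as an engineer would, in place of code of your own. Each camera call takes 0.05 s, during which the arm holds its last target.

TASK

Set up the optical bench rail: first slide each of the three parked collars along the bar until the white line on its handle stands level with its own index blade (collars keep their order, first collar to first blade), and let go of them there. Then take every mask that has a hanging eye out of the tray and hang it by the eye on a collar's peg, one mask to a peg, leaving the masks hanging still and all three collars still on their marks. Leave the solid blank plate in the tray and do not disturb the other things on the table.

Things in the scene. Friction and masses are not known exactly. Their poses are not given: they have to be found in the camera images.
- rail: Bench rail, fixed; place and small yaw vary. Black base 80 x 560 x 16 mm; end posts 22 mm wide, 176 mm high, 262 mm either side of the middle, carry a round bar, diameter 16 mm, along y, its centre line 150 mm above the table over the base's middle. Origin: centre of the underside. y along the bar (to the robot's left at yaw 0), x across, away from the robot; z up.
- collar1_line (a point): Middle of the top of the handle block of collar 1, the first (rightmost, lowest y): on the white line at the collar's centre, 210 mm above the table; rail's axes. The collar is a black cylinder, 40 mm diameter, 30 mm long, on the bar; the block is 26 mm across the bar, 28 mm along it, from 14 to 60 mm above the bar's centre line. Grip it from above, across the bar.
- collar1_peg (a point): Point on the axis of collar 1's hanging peg, 60 mm from the bar's centre line, 150 mm high; rail's axes. The peg is a level pin, diameter 8 mm, pointing to rail -x (towards the robot). It runs straight from 20 to 95 mm off the bar's centre line, then the tip rises 10 mm over the last 10 mm (its top 14 mm above the peg's axis, its end 109 mm off).
- mark1: Index mark 1 (first (rightmost, lowest y)), for collar 1: fixed upright aluminium blade 12 mm wide with a flat top 16 mm wide, 32 mm deep and a black centre line, on the rail base 45 mm beyond the bar's centre line; top 139 mm above the table. Origin: underside of its foot, 16 mm above the table; rail's axes. The collar is set when its line has the same y along the rail as this.
- collar2_line (a point): Middle of the top of the handle block of collar 2, the middle: on the white line at the collar's centre, 210 mm above the table; rail's axes. Collars slide along y only, to 230 mm either side of the rail's middle, with about 3 N friction plus 8 N per m/s, and stay where left. Same size as collar 1.
- collar2_peg (a point): Point on the axis of collar 2's hanging peg, 60 mm from the bar's centre line, 150 mm high; rail's axes. The peg is a level pin, diameter 8 mm, pointing to rail -x (towards the robot). Shape as collar 1's. Hang a mask 75 to 80 mm off the bar's centre line (15 to 20 mm beyond this point, towards the tip): that leaves the fingers room before the handle block.
- mark2: Index mark 2 (middle), for collar 2: fixed upright aluminium blade 12 mm wide with a flat top 16 mm wide, 32 mm deep and a black centre line, on the rail base 45 mm beyond the bar's centre line; top 139 mm above the table. Origin: underside of its foot, 16 mm above the table; rail's axes. The collar is set when its line has the same y along the rail as this.
- collar3_line (a point): Middle of the top of the handle block of collar 3, the last (leftmost, highest y): on the white line at the collar's centre, 210 mm above the table; rail's axes. All collars start parked about 55 mm apart at the +y end and cannot pass one another: move collar 1 first, then 2, then 3. Same size as collar 1.
- collar3_peg (a point): Point on the axis of collar 3's hanging peg, 60 mm from the bar's centre line, 150 mm high; rail's axes. The peg is a level pin, diameter 8 mm, pointing to rail -x (towards the robot). Shape as collar 1's. To pass the tip through a mask's eye, carry the mask with its origin 65 to 78 mm (best 71) below the peg's axis.
- mark3: Index mark 3 (last (leftmost, highest y)), for collar 3: fixed upright aluminium blade 12 mm wide with a flat top 16 mm wide, 32 mm deep and a black centre line, on the rail base 45 mm beyond the bar's centre line; top 139 mm above the table. Origin: underside of its foot, 16 mm above the table; rail's axes. The collar is set when its line has the same y along the rail as this.
- mask1: Aperture mask, may be absent (None): upright aluminium plate 8 mm thick, 152 mm tall, on a heavy steel foot, 0.2 to 0.4 kg, with a hanging eye; stands in the tray. Origin: centre of the underside; x normal to the plate, y its width, z up. Foot 42 (x) x 56 (y) x 18 mm; panel 56 mm wide above it; a tab 26 mm wide, about 105 to 152 mm high.
- mask1_eye (a point): Middle of mask1's eye, on the plate's mid plane, 80 mm above its origin; mask's axes. The eye goes through: 28 mm wide, from 60 mm above the origin up to a gable top with its apex at 100 mm (gable starts at 86 mm). The black disc lower down is not a hole.
- mask2: Aperture mask, may be absent (None): upright aluminium plate 8 mm thick, 152 mm tall, on a heavy steel foot, 0.2 to 0.4 kg, with a hanging eye; stands in the tray. Origin: centre of the underside; x normal to the plate, y its width, z up. Size as mask1. Pinch the tab across its thickness within 35 mm of its top, so that the fingers stay above the peg.
- mask2_eye (a point): Middle of mask2's eye, on the plate's mid plane, 80 mm above its origin; mask's axes. The eye goes through: 28 mm wide, from 60 mm above the origin up to a gable top with its apex at 100 mm (gable starts at 86 mm). The black disc lower down is not a hole.
- mask3: Aperture mask, may be absent (None): upright aluminium plate 8 mm thick, 152 mm tall, on a heavy steel foot, 0.2 to 0.4 kg, with a hanging eye; stands in the tray. Origin: centre of the underside; x normal to the plate, y its width, z up. Size as mask1. Hung, the eye's apex rests on the peg, the origin about 94 mm below the peg's axis. Either face may face the robot.
- mask3_eye (a point): Middle of mask3's eye, on the plate's mid plane, 80 mm above its origin; mask's axes. The eye goes through: 28 mm wide, from 60 mm above the origin up to a gable top with its apex at 100 mm (gable starts at 86 mm). The black disc lower down is not a hole.
- tray: Low grey open tray, fixed, 130 x 460 x 45 mm, 5 mm walls and floor, long side along its y axis; the masks, the blank and a black post holder (clutter, 72 mm tall) stand in it in any order. Origin: centre of its underside.
- blank: Blank plate: same foot, height and tab as a mask but a solid panel without an eye; stands in the tray, not to be lifted. Origin: centre of the foot's underside; axes as a mask's.
- lens_mount_a: Bystander: round lens on a post, 142 mm tall, on a 56 mm round foot; left of the work area. Leave it alone.
- lens_mount_b: Bystander: the same kind of lens on a post, 142 mm tall; right of the work area. Leave it alone.
- solvent_bottle: Bystander: white bottle, 56 mm across, 150 mm tall; at the left. Leave it alone.
- driver: Bystander: screwdriver with a black handle, lying at the right. Leave it alone.
- optics_box: Bystander: flat white plastic box, 80 x 110 x 35 mm; at the left. Leave it alone.
- field_meter: Bystander: orange hand-held meter lying flat, 160 x 85 x 36 mm; at the right. Leave it alone.
Mind the look-alikes: they are no part of the job. What is shaped like the mask1 but green is not meant. What is shaped like the mask2 but purple is not meant.

How it is judged:
By the outcome, as a careful person would: the job done as asked, in the order asked, and still so for the second after the job is handed in, with the robot touching nothing.
Of mask1, mask2, mask3 only 2 to 3 are there at a start; the rules pass over those that are not, and their reading is None.
At some moment in a run one of mask1, mask2, mask3 may be knocked a few centimetres aside while the robot is not near it.
It also fails if it takes over 208 s, if anything falls off the work surface, if the arm or the gripper's body presses on something with over 40 N, if the wrist force passes 120 N, or if a joint passes its speed limit or range.

## Working session

There is one attempt and no reset: what is moved stays moved. The work goes in short steps, each a Python script; the robot and the scene stay as the last script left them, time stands still between calls to the robot, and variables do not carry over. Pictures are saved under pics/ and viewed, and the job is handed in when it is done.

```bash
mkdir -p pics; ls
python3 - <<'E'
from rig import robot
import cv2, numpy as np
print(robot.read_t(), robot.read_position(), robot.read_tcp_rot(), robot.read_grip_width())
for n in ("scene","top","wrist"):
    im,d=robot.grab_frame(n)
    cv2.imwrite(f"pics/{n}0.png",im[:,:,::-1]); np.save(f"{n}0_d.npy",d); np.save(f"{n}0.npy",im)
    print(n,robot.camera_info(n), (d>0).mean())
E
```

```text
pics
0.0 [0.16871838 0.65307805 0.22561071] [[ 9.68186944e-01 -2.50227820e-01 -2.83302025e-04]
 [-2.50227942e-01 -9.68185552e-01 -1.64753269e-03]
 [ 1.37969585e-04  1.66600972e-03 -9.99998603e-01]] 0.9995603646930247
scene {'vfov': 45.99534620259756, 'cx': 254.26537208524448, 'cy': 188.74537690157487, 'view': array([[-0.61230259,  0.79059437,  0.00678839,  0.32387793],
       [ 0.52262111,  0.4111745 , -0.7468619 , -0.16099705],
       [-0.59325603, -0.45375772, -0.66494452,  1.75524803],
       [ 0.        ,  0.        ,  0.        ,  1.        ]])} 0.9871571858723959
top {'vfov': 46.96298153971432, 'cx': 257.11289197759396, 'cy': 186.8505626381745, 'view': array([[-0.01672825, -0.99947565, -0.02772356,  0.02523758],
       [-0.98225185,  0.02160808, -0.18631799,  0.54262211],
       [ 0.18681935,  0.02411474, -0.98209827,  1.29588804],
       [ 0.        ,  0.        ,  0.        ,  1.        ]])} 0.9959309895833334
wrist {'vfov': 69.5492115629037, 'cx': 251.18292711043114, 'cy': 191.72750349993902, 'T_tool_cam': array([[-8.98130370e-04, -9.57751432e-01, -2.87595876e-01,
         7.87774278e-02],
       [ 9.99999508e-01, -7.38845418e-04, -6.62386655e-04,
         4.62115099e-05],
       [ 4.21912872e-04, -2.87596329e-01,  9.57751624e-01,
        -1.58283016e-01],
       [ 0.00000000e+00,  0.00000000e+00,  0.00000000e+00,
         1.00000000e+00]])} 0.9959920247395834
```

View pics/scene0.png

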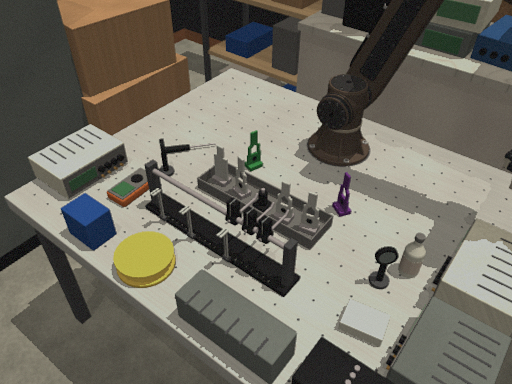

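View pics/top0.png

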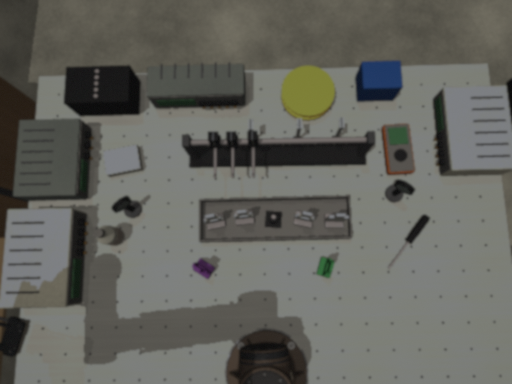

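View pics/wrist0.png

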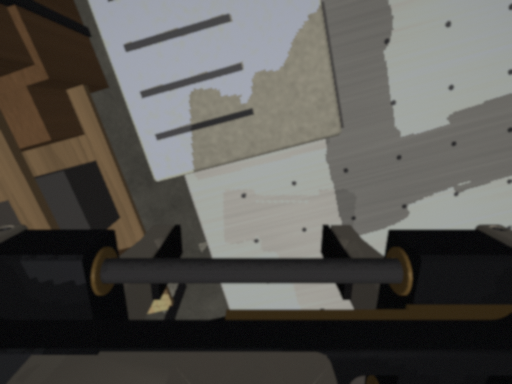

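```bash
cat > h.py <<'E'
import numpy as np, cv2
from rig import robot
def K(n):
    c=robot.camera_info(n); f=192/np.tan(np.radians(c['vfov']/2)); return f,c['cx'],c['cy'],c
def T_cam(n):
    f,cx,cy,c=K(n)
    if n!='wrist': return np.linalg.inv(c['view'])
    T=np.eye(4); T[:3,:3]=robot.read_tcp_rot(); T[:3,3]=robot.read_position()
    return T@c['T_tool_cam']
def ray(n,uv,T=None):
    f,cx,cy,_=K(n); T=T_cam(n) if T is None else T
    uv=np.atleast_2d(uv).astype(float)
    d=np.c_[(uv[:,0]-cx)/f,(uv[:,1]-cy)/f,np.ones(len(uv))]@T[:3,:3].T
    return T[:3,3],d
def onz(n,uv,z,T=None):
    o,d=ray(n,uv,T); return o+d*((z-o[2])/d[:,2])[:,None]
def proj(n,P,T=None):
    f,cx,cy,_=K(n); T=T_cam(n) if T is None else T
    P=np.atleast_2d(P); q=(P-T[:3,3])@T[:3,:3]
    return np.c_[q[:,0]/q[:,2]*f+cx,q[:,1]/q[:,2]*f+cy]
def cloud(n,d,T=None):
    v,u=np.mgrid[:384,:512]; f,cx,cy,_=K(n); T=T_cam(n) if T is None else T
    P=np.stack([(u-cx)/f*d,(v-cy)/f*d,d],-1)@T[:3,:3].T+T[:3,3]; P[d<=0]=np.nan; return P
def down(a):
    # tool x axis at angle a (deg) from world x, z down
    a=np.radians(a); x=np.array([np.cos(a),np.sin(a),0]); z=np.array([0,0,-1.]); return np.c_[x,np.cross(z,x),z]
def shot(n,name,scale=1,crop=None,grid=False):
    T=T_cam(n); im,d=robot.grab_frame(n)
    np.savez('last_'+name,im=im,d=d,T=T)
    b=im[:,:,::-1]
    if crop: b=b[crop[1]:crop[3],crop[0]:crop[2]]
    b=cv2.resize(b,None,fx=scale,fy=scale,interpolation=cv2.INTER_CUBIC)
    cv2.imwrite(f'pics/{name}.png',b); return im,d,T
E
python3 - <<'E'
from h import *
for n,c in (("scene",(130,110,350,300)),("top",(170,50,390,290))):
    im=np.load(n+"0.npy"); b=im[c[1]:c[3],c[0]:c[2],::-1]
    cv2.imwrite(f"pics/{n}_crop.png",np.clip(cv2.resize(b,None,fx=3,fy=2.5 if n=='top' else 3,interpolation=cv2.INTER_CUBIC)*1.5,0,255).astype('uint8'))
P=cloud('top',np.load('top0_d.npy'))
for name,uv in dict(railL=(190,150),railR=(370,135),post=(273,217),p215=(213,218),p243=(243,214),p304=(304,216),p337=(340,217),c1=(252,135),c2=(232,135),c3=(213,135),trayBL=(203,239),trayTR=(348,198)).items(): print(name,uv,P[uv[1],uv[0]].round(3))
E
```

```text
railL (190, 150) [0.643 0.208 0.128]
railR (370, 135) [ 0.661 -0.308  0.174]
post (273, 217) [ 0.447 -0.031  0.075]
p215 (213, 218) [0.443 0.141 0.115]
p243 (243, 214) [0.453 0.055 0.113]
p304 (304, 216) [ 0.444 -0.12   0.108]
p337 (340, 217) [ 0.437 -0.22   0.123]
c1 (252, 135) [0.658 0.022 0.209]
c2 (232, 135) [0.66  0.078 0.209]
c3 (213, 135) [0.661 0.13  0.209]
trayBL (203, 239) [0.391 0.186 0.004]
trayTR (348, 198) [ 0.504 -0.261  0.04 ]
```

```bash
ls pics
python3 - <<'E'
from h import *
P=cloud('top',np.load('top0_d.npy'))
def rep(s,m): 
    q=P[m]; print(s,m.sum(),np.nanmedian(q,0).round(3),np.nanpercentile(q,2,axis=0).round(3),np.nanpercentile(q,98,axis=0).round(3))
x,y,z=P[...,0],P[...,1],P[...,2]
reg=(x>.3)&(x<.85)&(abs(y)<.4)
rep('z>.2',reg&(z>.198)&(z<.22))
m=reg&(z>.2)&(z<.225); n,l,s,c=cv2.connectedComponentsWithStats(m.astype('uint8'))
for i in range(1,n):
    if s[i,4]>3: rep(('blk',c[i].round(1)),l==i)
m=reg&(z>.125)&(z<.16); n,l,s,c=cv2.connectedComponentsWithStats(m.astype('uint8'))
for i in range(1,n):
    if s[i,4]>3: rep(('mid',c[i].round(1)),l==i)
E
```

```text
scene0.png
scene_crop.png
top0.png
top_crop.png
wrist0.png
z>.2 322 [0.658 0.08  0.21 ] [0.646 0.009 0.201] [0.672 0.143 0.216]
('blk', array([213. , 135.6])) 109 [0.66 0.13 0.21] [0.647 0.116 0.203] [0.672 0.144 0.215]
('blk', array([231.1, 135.4])) 109 [0.658 0.08  0.21 ] [0.646 0.066 0.201] [0.671 0.094 0.216]
('blk', array([252.5, 135.3])) 100 [0.657 0.022 0.211] [0.646 0.009 0.202] [0.671 0.034 0.216]
('mid', array([341.5, 122.1])) 67 [ 0.712 -0.236  0.14 ] [ 0.697 -0.244  0.134] [ 0.728 -0.228  0.145]
('mid', array([250.5, 123.7])) 62 [0.715 0.03  0.14 ] [0.701 0.021 0.13 ] [0.728 0.036 0.145]
('mid', array([299.4, 123. ])) 64 [ 0.713 -0.113  0.14 ] [ 0.699 -0.122  0.136] [ 0.728 -0.106  0.143]
('mid', array([314.9, 140.1])) 533 [ 0.655 -0.153  0.156] [ 0.639 -0.31   0.134] [ 0.666 -0.001  0.16 ]
('mid', array([196.6, 143.3])) 126 [0.655 0.185 0.155] [0.642 0.151 0.127] [0.668 0.219 0.159]
('mid', array([216.9, 154. ])) 129 [0.628 0.128 0.154] [0.566 0.099 0.139] [0.664 0.141 0.159]
('mid', array([235.9, 153. ])) 141 [0.63  0.077 0.155] [0.565 0.039 0.149] [0.664 0.091 0.16 ]
(
[... 180 characters left out ...]
 -0.386  0.142]
('mid', array([124.6, 199.1])) 36 [0.5   0.394 0.134] [0.49  0.386 0.125] [0.509 0.399 0.146]
('mid', array([241.9, 211.7])) 35 [0.453 0.055 0.155] [0.451 0.044 0.128] [0.461 0.069 0.159]
('mid', array([306.9, 213.6])) 39 [ 0.446 -0.125  0.156] [ 0.441 -0.136  0.127] [ 0.452 -0.112  0.159]
('mid', array([210.2, 215.8])) 40 [0.444 0.145 0.155] [0.44  0.133 0.127] [0.45  0.158 0.16 ]
('mid', array([340.2, 214.7])) 40 [ 0.44  -0.217  0.154] [ 0.437 -0.229  0.133] [ 0.445 -0.205  0.16 ]
('mid', array([331.7, 264. ])) 22 [ 0.306 -0.187  0.15 ] [ 0.301 -0.193  0.128] [ 0.312 -0.182  0.155]
('mid', array([195.9, 266.5])) 27 [0.305 0.185 0.15 ] [0.302 0.173 0.127] [0.313 0.193 0.155]
```

View crops.

View pics/scene_crop.png

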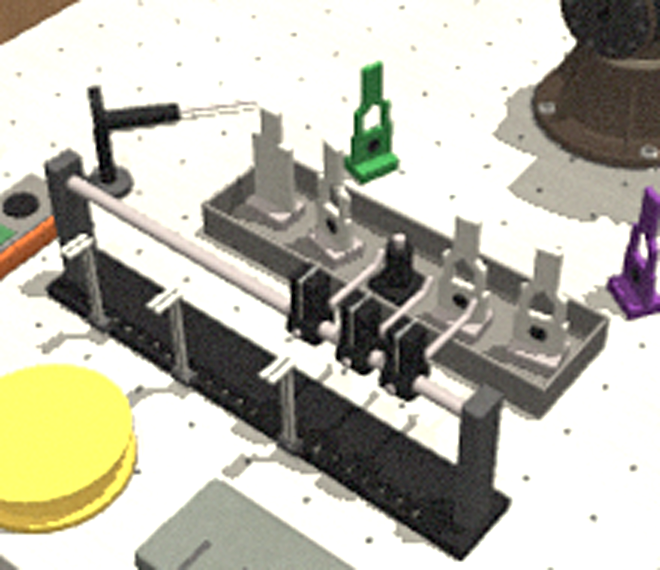

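View pics/top_crop.png

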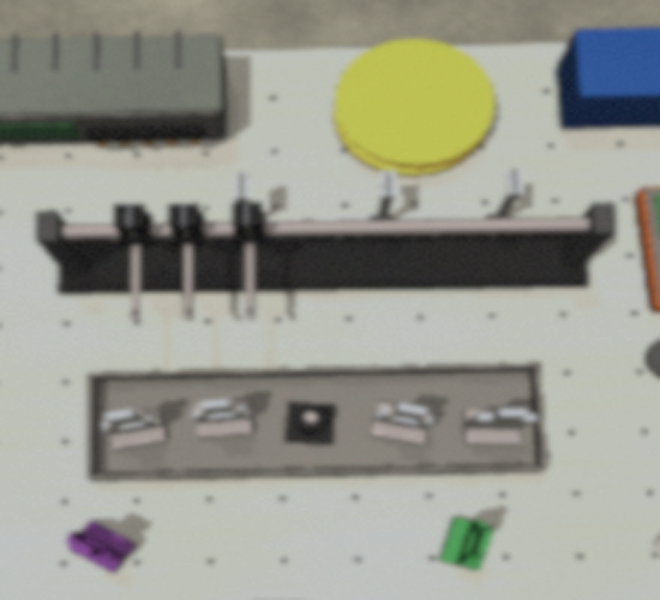

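Run:
```python
from h import *
for a in (0,90,-90):
    for p in ([.58,-.08,.42],[.66,.02,.19],[.66,-.24,.19],[.575,-.24,.2],[.44,.145,.14],[.44,-.125,.14]):
        q=robot.ik(p,down(a)); print(a,p,None if q is None else np.round(q))
t=robot.read_t()
robot.goto([.58,-.05,.40],down(0)); print(robot.read_t()-t, robot.read_position())
shot('wrist','w1')
```

```text
0 [0.58, -0.08, 0.42] [ 11.   9.   9.   0. -91.  79.]
0 [0.66, 0.02, 0.19] [ 19.  21.  -4.   0. -65.  71.]
0 [0.66, -0.24, 0.19] [ -4.  24.   2.   0. -67.  94.]
0 [0.575, -0.24, 0.2] [ -5.  17.  -8.   0. -65.  95.]
0 [0.44, 0.145, 0.14] [ 43.   5. -32.   0. -53.  47.]
0 [0.44, -0.125, 0.14] [  9.   4. -33.   0. -53.  81.]
90 [0.58, -0.08, 0.42] [ 11.   9.   9.   0. -91. 169.]
90 [0.66, 0.02, 0.19] [ 19.  21.  -4.   0. -65. 161.]
90 [0.66, -0.24, 0.19] None
90 [0.575, -0.24, 0.2] None
90 [0.44, 0.145, 0.14] [ 43.   5. -32.   0. -53. 137.]
90 [0.44, -0.125, 0.14] [  9.   4. -33.   0. -53. 171.]
-90 [0.58, -0.08, 0.42] [ 11.   9.   9.   0. -91. -11.]
-90 [0.66, 0.02, 0.19] [ 19.  21.  -4.   0. -65. -19.]
-90 [0.66, -0.24, 0.19] [ -4.  24.   2.   0. -67.   4.]
-90 [0.575, -0.24, 0.2] [ -5.  17.  -8.   0. -65.   5.]
-90 [0.44, 0.145, 0.14] [ 43.   5. -32.   0. -53. -43.]
-90 [0.44, -0.125, 0.14] [  9.   4. -33.   0. -53.  -9.]
2.9250000000000003 [ 0.58008925 -0.04935841  0.39969956]
```

View pics/w1.png

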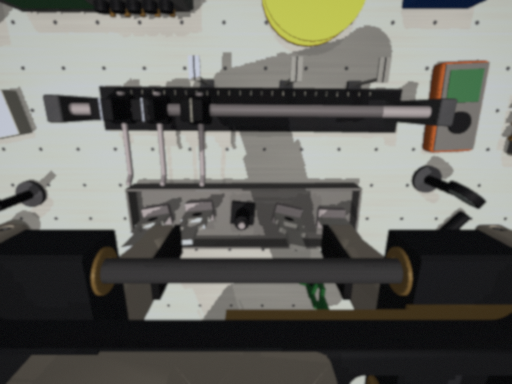

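```bash
cat >> h.py <<'E'
def blobs(P,zlo,zhi,xr,yr,minn=8):
    x,y,z=P[...,0],P[...,1],P[...,2]
    m=(z>zlo)&(z<zhi)&(x>xr[0])&(x<xr[1])&(y>yr[0])&(y<yr[1])
    n,l,s,c=cv2.connectedComponentsWithStats(m.astype('uint8'))
    out=[]
    for i in range(1,n):
        if s[i,4]<minn: continue
        q=P[l==i]; lo,hi=np.nanpercentile(q,2,axis=0),np.nanpercentile(q,98,axis=0)
        out.append((c[i],s[i,4],(lo+hi)/2,hi-lo,np.nanmedian(q,0)))
    return out
E
python3 - <<'E'
from h import *
w=np.load('last_w1.npz'); Pw=cloud('wrist',w['d'],w['T']); Pt=cloud('top',np.load('top0_d.npy'))
for n,P in (('w',Pw),('t',Pt)):
    print(n)
    for a in ((.2,.225,(.62,.7),(-.35,.2)),(.13,.147,(.69,.74),(-.35,.2))):
        for b in blobs(P,*a): print(b[0].round(1),b[1],b[2].round(4),b[3].round(3),b[4].round(4))
    x,y,z=P[...,0],P[...,1],P[...,2]
    m=(z>.152)&(z<.162)&(x>.63)&(x<.68)&(y<-.02)&(y>-.3)
    p=np.polyfit(y[m],x[m],1); print('bar x=%.4f*y+%.4f'%tuple(p),m.sum(), 'post tops')
    for b in blobs(P,.168,.185,(.62,.7),(-.36,.3)): print(b[0].round(1),b[1],b[2].round(4),b[3].round(3))
b=w['im'][40:200,30:480,::-1]; cv2.imwrite('pics/w1c.png',np.clip(cv2.resize(b,None,fx=1.75,fy=1.75,interpolation=cv2.INTER_CUBIC).astype(float)*2,0,255).astype('uint8'))
E
```

```text
w
[102.9 108.5] 579 [0.6589 0.131  0.2066] [0.024 0.027 0.01 ] [0.6584 0.1292 0.2098]
[144.1 109. ] 575 [0.6583 0.0808 0.2065] [0.025 0.027 0.01 ] [0.6584 0.0797 0.2099]
[191.9 109.5] 531 [0.6577 0.0226 0.2079] [0.024 0.027 0.007] [0.6573 0.0222 0.21  ]
[194.   67.1] 298 [0.7142 0.0303 0.1391] [0.031 0.016 0.003] [0.7144 0.0301 0.1391]
[296.3  67.9] 293 [ 0.7129 -0.1123  0.1393] [0.031 0.015 0.004] [ 0.7132 -0.1124  0.1391]
[383.7  68.9] 310 [ 0.7116 -0.2348  0.1388] [0.031 0.016 0.004] [ 0.7118 -0.2343  0.1391]
bar x=0.0090*y+0.6577 2353 post tops
[ 54.4 108. ] 551 [0.6594 0.2128 0.1732] [0.036 0.021 0.009]
[124.6 108.8] 117 [0.6588 0.1179 0.1763] [0.024 0.002 0.016]
[162.6 108.9] 81 [0.6583 0.0679 0.1764] [0.024 0.002 0.016]
[445.1 111.4] 531 [ 0.655  -0.309   0.1732] [0.035 0.021 0.009]
[207.  109.1] 45 [0.6577 0.009  0.1764] [0.024 0.001 0.017]
t
[213.  135.6] 109 [0.6594 0.13   0.2089] [0.026 0.027 0.012] [0.6596 0.1297 0.2104]
[231.1 135.4] 109 [0.6588 0.0803 0.2084] [0.025 0.028 0.014] [0.6581 0.08   0.2102]
[252.5 135.3] 100 [0.6583 0.0211 0.2088] [0.025 0.025 0.015] [0.6571 0.0221 0.2106]
[341.5 122. ] 66 [ 0.7125 -0.2362  0.1402] [0.032 0.016 0.01 ] [ 0.7127 -0.2362  0.1398]
[250.5 123.5] 60 [0.7147 0.0287 0.1406] [0.027 0.015 0.01 ] [0.7157 0.0287 0.1404]
[299.4 123. ] 64 [ 0.7134 -0.1142  0.1396] [0.03  0.015 0.007] [ 0.7132 -0.1134  0.1398]
bar x=0.0074*y+0.6579 474 post tops
[371.3 136.7] 102 [ 0.6555 -0.3106  0.1756] [0.033 0.021 0.012]
[185.6 139.9] 101 [0.6598 0.2123 0.1759] [0.035 0.021 0.011]
[233.7 141.3] 23 [0.6577 0.0796 0.1764] [0.024 0.027 0.016]
[216.2 142. ] 22 [0.6555 0.1264 0.176 ] [0.018 0.022 0.016]
[252.4 142.8] 20 [0.6448 0.0226 0.1765] [0.004 0.025 0.016]
```

View pics/w1c.png

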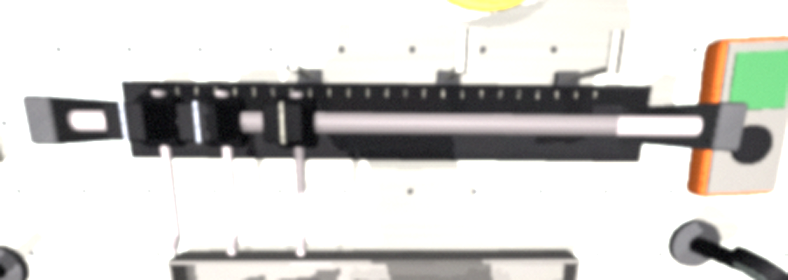

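```bash
cat >> h.py <<'E'
PSI=-0.48; S=0.0083
RO=down(PSI-90)
def barx(y): return 0.6578+S*y
def slide(y0,y1,ret=True):
    robot.goto([barx(y0),y0,.26],RO); robot.servo_line([barx(y0),y0,.178],speed=.12)
    p=robot.read_position()
    robot.move_gripper(0.0); print('w',robot.read_grip_width()*88, p)
    robot.servo_line([barx(y1),y1,.178],speed=.10)
    print('at',robot.read_position(),robot.read_force())
    robot.move_gripper(0.8); robot.servo_line([barx(y1),y1,.26],speed=.15)
    print(robot.read_t())
E
python3 - <<'E'
from h import *
slide(.0222,-.2350)
robot.goto([.58,-.235,.33],down(0))
im,d,T=shot('wrist','w2')
P=cloud('wrist',d,T)
for a in ((.207,.22,(.62,.7),(-.35,.2)),(.132,.147,(.69,.74),(-.35,.2))):
    for b in blobs(P,*a): print(b[0].round(1),b[1],b[2].round(4),b[3].round(3),b[4].round(4))
print(robot.read_t())
E
```

```text
w 25.798633511184562 [0.65853327 0.0221771  0.1788506 ]
at [ 0.65434119 -0.23481799  0.17794754] [-5.53218766  1.01708877  3.40196963]
10.7583
[249.8 111.8] 788 [ 0.6554 -0.234   0.2099] [0.024 0.027 0.003] [ 0.6555 -0.234   0.21  ]
[21.  58.9] 490 [0.7136 0.0302 0.1383] [0.031 0.016 0.005] [0.7138 0.0293 0.139 ]
[144.8  60. ] 452 [ 0.7123 -0.1126  0.1387] [0.031 0.016 0.004] [ 0.7124 -0.1129  0.1391]
[250.6  60.4] 425 [ 0.7114 -0.2345  0.1392] [0.03  0.015 0.003] [ 0.7121 -0.235   0.1392]
12.225
```

View pics/w2.png

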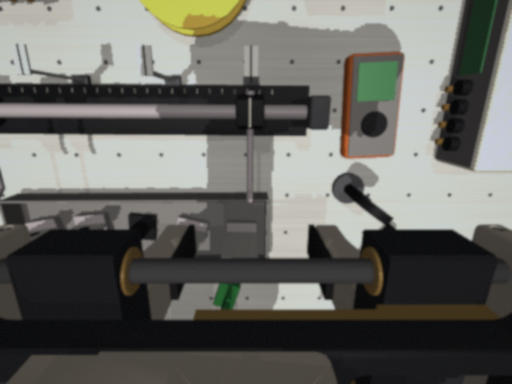

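Run:
```python
from h import *
slide(.0802,-.1120)
slide(.1295,.0307)
for i,y in enumerate((.03,-.112)):
    robot.goto([.58,y,.33],down(0))
    im,d,T=shot('wrist',f'w3_{i}')
    P=cloud('wrist',d,T)
    for a in ((.207,.22,(.62,.7),(-.35,.2)),(.132,.147,(.69,.74),(-.35,.2))):
        for b in blobs(P,*a): print(b[0].round(1),b[1],b[2].round(4),b[3].round(3),b[4].round(4))
print(robot.read_t())
```

```text
w 26.3840275066136 [0.65903883 0.08019198 0.17884739]
at [ 0.65537481 -0.11198999  0.17801529] [-6.03636103  1.53037729  3.87132011]
19.3083
w 25.540367274257534 [0.65948853 0.12926949 0.17885727]
at [0.65651869 0.03018982 0.1779862 ] [-6.73677178 -0.03742559  3.03878018]
24.625
[248.  109.5] 807 [0.6576 0.0328 0.2098] [0.025 0.027 0.003] [0.6582 0.0328 0.2099]
[395.6 110.5] 824 [ 0.6564 -0.1098  0.2097] [0.025 0.027 0.004] [ 0.6566 -0.1093  0.2099]
[508.9 115.7] 111 [ 0.6538 -0.2216  0.2089] [0.022 0.006 0.004] [ 0.6503 -0.2205  0.209 ]
[250.5  58.5] 423 [0.7135 0.0304 0.1392] [0.03  0.015 0.003] [0.7135 0.0298 0.1391]
[374.2  59.3] 451 [ 0.7122 -0.1122  0.1388] [0.031 0.016 0.004] [ 0.7127 -0.1118  0.1391]
[480.1  60. ] 489 [ 0.7114 -0.2345  0.1385] [0.031 0.016 0.004] [ 0.7115 -0.2337  0.1391]
[100.9 109.9] 813 [0.6577 0.032  0.2097] [0.024 0.027 0.004] [0.6579 0.0317 0.21  ]
[248.1 110.7] 786 [ 0.6568 -0.1101  0.2098] [0.025 0.027 0.003] [ 0.6565 -0.1101  0.21  ]
[375.1 111.6] 817 [ 0.6555 -0.2332  0.2096] [0.025 0.027 0.004] [ 0.6553 -0.2327  0.21  ]
[126.7  58.9] 461 [0.7136 0.0302 0.1389] [0.031 0.016 0.004] [0.7139 0.0298 0.1391]
[250.5  60. ] 430 [ 0.7122 -0.1125  0.139 ] [0.031 0.015 0.004] [ 0.7124 -0.112   0.1391]
[356.3  60.4] 443 [ 0.7112 -0.2346  0.139 ] [0.03  0.016 0.004] [ 0.7118 -0.2344  0.1392]
26.7167
```

View pics/w3_1.png

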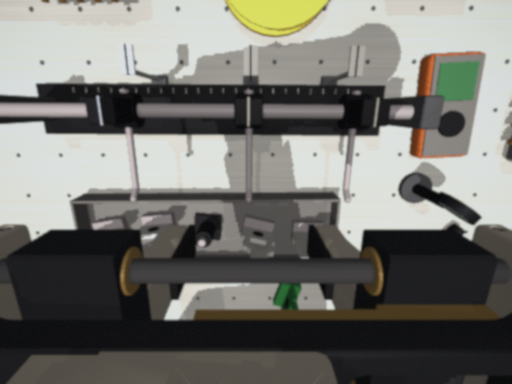

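```bash
cat >> h.py <<'E'
def check(y,name):
    robot.goto([.58,y,.33],down(0)); robot.dwell(.2)
    im,d,T=shot('wrist',name); P=cloud('wrist',d,T)
    B=blobs(P,.207,.22,(.62,.7),(-.35,.2)); M=blobs(P,.132,.147,(.69,.74),(-.35,.2))
    for b in B:
        m=min(M,key=lambda m:abs(m[2][1]-b[2][1])); 
        print('collar y %.4f err %.2f mm'%(b[2][1],1e3*((b[2][1]+S*b[2][0])-(m[2][1]+S*m[2][0]))))
E
python3 - <<'E'
from h import *
for y,d in ((-.1110,-.0020),(.0318,-.0020)):
    robot.goto([barx(y),y,.26],RO); robot.servo_line([barx(y),y,.178],speed=.12)
    robot.move_gripper(0.0); p=robot.read_position(); robot.dwell(.2)
    robot.servo_line([p[0]+S*d,p[1]+d,p[2]],speed=.02); robot.dwell(.3); print(robot.read_position()-p)
    robot.move_gripper(.8); robot.servo_line([barx(y),y,.26],speed=.15)
check(.03,'w4'); check(-.112,'w4b'); check(-.235,'w4c')
print(robot.read_t())
E
```

```text
[-6.46270618e-05 -1.90497019e-03  1.97816918e-05]
[-7.29038957e-05 -1.91621022e-03  1.55526027e-05]
collar y 0.0309 err -0.01 mm
collar y -0.1116 err 0.03 mm
collar y -0.2216 err 12.49 mm
collar y 0.0300 err -0.83 mm
collar y -0.1120 err 0.25 mm
collar y -0.2332 err 1.05 mm
collar y -0.1128 err -0.68 mm
collar y -0.2338 err 1.14 mm
40.0333
```

Run:
```python
from h import *
tiles=[]
for n,y in (('w4c',-.234),('w4b',-.112),('w4',.031)):
    w=np.load(f'last_{n}.npz'); im,d,T=w['im'],w['d'],w['T']; P=cloud('wrist',d,T)
    # block and mark edges by depth mask per row
    def ctr(zlo,zhi,xr,y):
        m=(P[...,2]>zlo)&(P[...,2]<zhi)&(P[...,0]>xr[0])&(P[...,0]<xr[1])&(abs(P[...,1]-y)<.03)
        rows=[ ((np.where(r)[0].min()+np.where(r)[0].max())/2,i,np.ptp(np.where(r)[0])) for i,r in enumerate(m) if r.sum()>4]
        return np.array(rows)
    b=ctr(.2,.22,(.62,.7),y); m=ctr(.13,.147,(.69,.74),y)
    g=im.astype(float).mean(2)
    # white line on block: brightest col near centre
    rr=b[:,1].astype(int); c0=int(np.median(b[:,0])); seg=g[rr][:,c0-9:c0+10].mean(0); seg2=np.clip(seg-np.median(seg)*1.3,0,None); lc=c0-9+(seg2*np.arange(19)).sum()/seg2.sum()
    pb=onz('wrist',[lc,rr.mean()],.21,T)[0]; pm=onz('wrist',[np.median(m[:,0]),m[:,1].mean()],.139,T)[0]
    print(n,'line col',lc.round(2),'blk',np.median(b[:,0]),'mark',np.median(m[:,0]),'wid',np.median(b[:,2]),np.median(m[:,2]),'err mm',1e3*((pb[1]+S*pb[0])-(pm[1]+S*pm[0])), pb,pm)
    c=int(lc); tiles.append(cv2.resize(im[30:140,c-30:c+30,::-1],None,fx=4,fy=4,interpolation=cv2.INTER_CUBIC))
cv2.imwrite('pics/t4.png',np.clip(np.hstack(tiles).astype(float)*1.8,0,255).astype('uint8'))
```

```text
w4c line col 250.68 blk 251.0 mark 252.0 wid 28.0 12.0 err mm 0.9163593952097593 [ 0.65553969 -0.23348202  0.21      ] [ 0.71190141 -0.23486619  0.139     ]
w4b line col 252.01 blk 252.0 mark 252.5 wid 28.0 13.0 err mm 0.22018517534026782 [ 0.65634523 -0.11199887  0.21      ] [ 0.71277075 -0.11268739  0.139     ]
w4 line col 249.84 blk 250.0 mark 250.5 wid 28.0 13.0 err mm 0.13952464086777056 [0.65799429 0.03107723 0.21      ] [0.71347397 0.03047722 0.139     ]
```

View pics/t4.png

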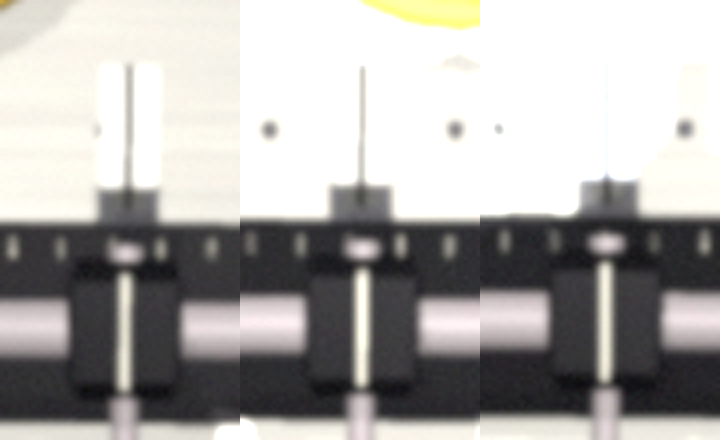

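Run:
```python
from h import *
y,d=-.234,-.0008
robot.goto([barx(y),y,.26],RO); robot.servo_line([barx(y),y,.178],speed=.12)
robot.move_gripper(0.0); p=robot.read_position(); robot.dwell(.2)
robot.servo_line([p[0]+S*d,p[1]+d,p[2]],speed=.02); robot.dwell(.3); print(robot.read_position()-p)
robot.move_gripper(.8); robot.servo_line([barx(y),y,.26],speed=.15)
robot.goto([.52,-.03,.36],down(180)); robot.dwell(.2)
im,d,T=shot('wrist','m1')
P=cloud('wrist',d,T)
for b in blobs(P,.148,.17,(.35,.53),(-.3,.25)): print(b[0].round(1),b[1],b[2].round(4),b[3].round(3),b[4].round(4))
print(robot.read_t())
```

```text
[-5.38731649e-05 -7.26583360e-04  1.49995415e-05]
[104.4 104.9] 165 [ 0.4386 -0.2152  0.1543] [0.007 0.026 0.009] [ 0.4386 -0.2128  0.1569]
[177.9 109.6] 152 [ 0.4442 -0.1226  0.1548] [0.011 0.026 0.008] [ 0.4447 -0.1221  0.1568]
[392.6 108.7] 170 [0.4432 0.1477 0.1538] [0.011 0.025 0.01 ] [0.4438 0.1466 0.1569]
[321.3 117.3] 149 [0.454  0.0587 0.1556] [0.009 0.025 0.006] [0.4533 0.0586 0.157 ]
47.3667
```

View pics/m1.png

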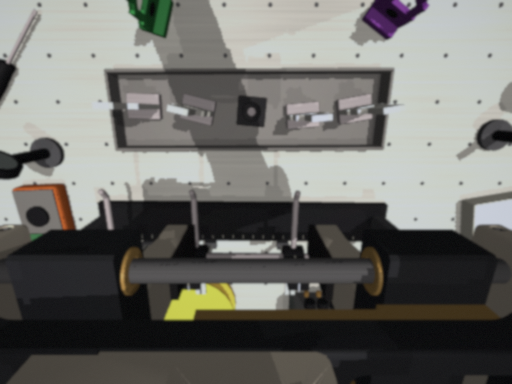

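```bash
cat >> h.py <<'E'
def look(name):
    robot.goto([.52,-.03,.36],down(180)); robot.dwell(.15)
    im,d,T=shot('wrist',name); P=cloud('wrist',d,T); out=[]
    x,y,z=P[...,0],P[...,1],P[...,2]
    m=((z>.149)&(z<.17)&(x>.36)&(x<.53)&(y>-.3)&(y<.25)).astype('uint8')
    n,l,s,c=cv2.connectedComponentsWithStats(m)
    for i in range(1,n):
        if s[i,4]<20: continue
        # top-face pixels, cast on the plane z=.157
        v,u=np.where((l==i)&(z>.1535)); q=onz('wrist',np.c_[u,v],.157,T)[:,:2]
        (cx,cy),(w,h),a=cv2.minAreaRect((q*1000).astype(np.float32))
        e=np.linalg.svd(q-q.mean(0))[2][0]; e*=np.sign(e[1]); th=np.degrees(np.arctan2(-e[0],e[1]))
        print('tab px',c[i].round(1),'ctr %.1f %.1f size %.1f %.1f yaw %.1f'%(cx,cy,w,h,th)); out.append((cx/1e3,cy/1e3,th))
    return out
def grasp(cx,cy,th):
    R=down(th-90)
    robot.goto([cx,cy,.25],R); robot.servo_line([cx,cy,.126],speed=.12); f0=robot.read_force()
    robot.move_gripper(0.0); print('width mm',robot.read_grip_width()*88,'f',robot.read_force()-f0)
    robot.servo_line([cx,cy,.31],speed=.15); robot.dwell(.1); print('lift f',(robot.read_force()-f0).round(1),robot.read_t())
E
python3 - <<'E'
from h import *
print(look('m2')); print(robot.read_t())
E
```

```text
tab px [104.  104.9] ctr 438.7 -214.8 size 28.0 7.1 yaw -1.6
tab px [177.9 109.6] ctr 444.1 -122.6 size 26.5 8.0 yaw -14.1
tab px [392.6 108.7] ctr 443.5 147.3 size 8.2 27.3 yaw 9.5
tab px [321.2 117.3] ctr 453.7 58.5 size 8.1 26.5 yaw 4.7
[(0.4386766357421875, -0.21482765197753906, np.float64(-1.5820072904942029)), (0.44410028076171876, -0.12260202026367187, np.float64(-14.07383700964458)), (0.44353585815429686, 0.1473057403564453, np.float64(9.473093643721858)), (0.4537082824707031, 0.05854254150390625, np.float64(4.702808766401848))]
47.8167
```

Run:
```python
from h import *
for p in ((.4387,-.2148),(.4441,-.1226),(.4435,.1473),(.4537,.0585)): print(p,proj('scene',[[*p,.157],[*p,.085]]).round(0).tolist())
grasp(.4435,.1473,9.47)
y=.0317
robot.goto([.515,y,.31],RO)
robot.servo_line([.515,y,.20],speed=.12)
shot('scene','s1',3,(180,130,380,300))
print(robot.read_t(),robot.read_position(),robot.read_force())
```

```text
(0.4387, -0.2148) [[220.0, 147.0], [221.0, 164.0]]
(0.4441, -0.1226) [[241.0, 158.0], [241.0, 176.0]]
(0.4435, 0.1473) [[312.0, 194.0], [310.0, 211.0]]
(0.4537, 0.0585) [[285.0, 183.0], [284.0, 201.0]]
width mm 7.749612142384523 f [-1.59825057 -0.23752336 -0.56958989]
lift f [-0.5 -0.  -3. ] 52.6667
54.3833 [0.51555239 0.03197999 0.20089022] [ 0.06288398 -0.63122804 -3.76107704]
```

View pics/s1.png

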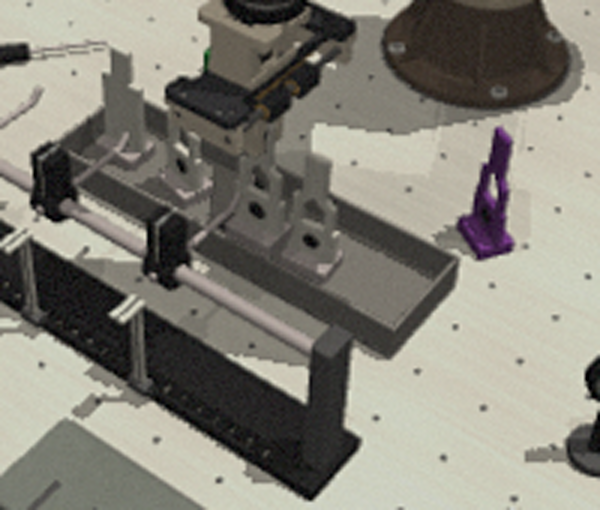

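```bash
cat >> h.py <<'E'
def hang(cy):
    # cy: collar world y at bar
    xb=barx(cy)-.001; f0=robot.read_force()
    def pt(r,z): return [xb-r,cy+S*r,z]
    for r in (.115,.095,.0775):
        robot.servo_line(pt(r,.200),speed=.05); f=robot.read_force()-f0; print('r',r,'df',f.round(1))
        if np.linalg.norm(f)>8: print('STOP'); return False
    robot.servo_line(pt(.0775,.182),speed=.04); print('df',(robot.read_force()-f0).round(1))
    for z in (.179,.1775,.176,.1745,.173,.1715):
        robot.servo_line(pt(.0775,z),speed=.02); robot.dwell(.1); f=robot.read_force()-f0; print(z,f.round(1))
        if f[2]>2.5: break
    return True
def release(cy):
    p=robot.read_position(); robot.move_gripper(.45); robot.dwell(.2)
    robot.servo_line([p[0],p[1],.30],speed=.12); print('up',robot.read_t())
E
python3 - <<'E'
from h import *
print(hang(.0311)); shot('scene','s2',3,(180,130,380,300)); print(robot.read_position(),robot.read_t())
E
```

```text
r 0.115 df [0.2 1.  1.8]
r 0.095 df [-0.5 -0.1  1.4]
r 0.0775 df [-0.1  0.7  0.6]
df [-0.3  1.5  1.6]
0.179 [0.2 0.5 1. ]
0.1775 [-0.3  1.1  0.5]
0.176 [-0.8 -2.   7. ]
True
[0.57984523 0.03145888 0.17648037] 57.875
```

View pics/s2.png

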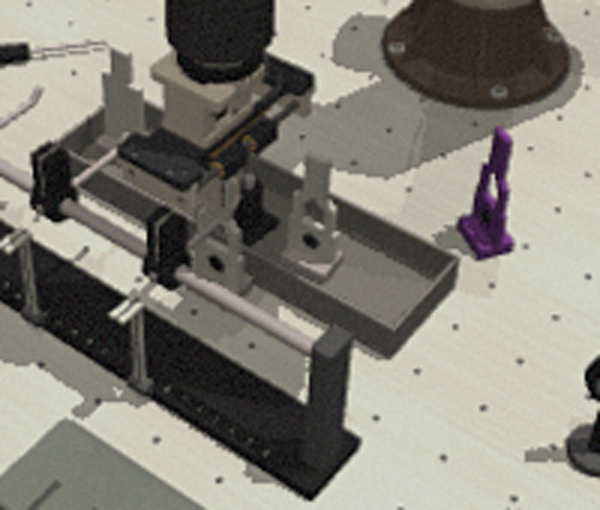

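Run:
```python
from h import *
release(.0311)
shot('scene','s3',3,(180,130,380,300))
look('m3'); print(robot.read_t())
```

```text
up 60.0083
tab px [104.  104.9] ctr 438.7 -214.9 size 27.8 7.1 yaw -1.7
tab px [177.7 109.5] ctr 444.1 -122.6 size 26.7 8.0 yaw -13.4
tab px [321.3 117.4] ctr 453.7 58.5 size 8.0 26.5 yaw 4.9
61.5917
```

View pics/s3.png

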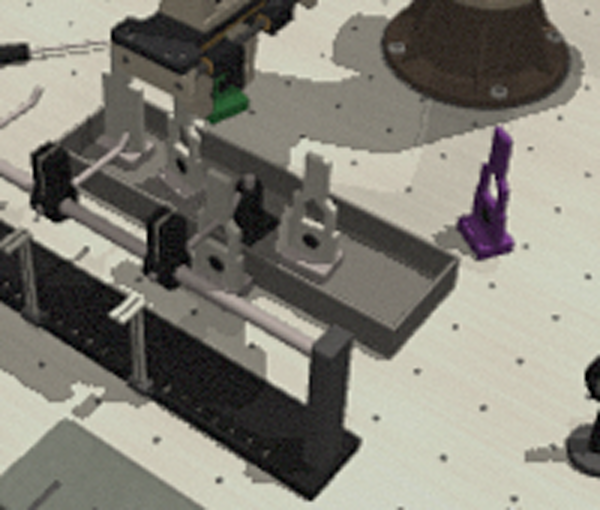

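View pics/m3.png

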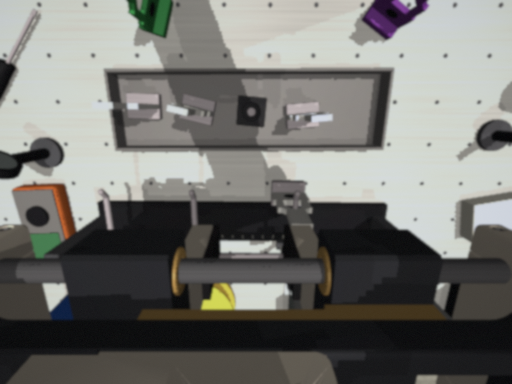

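Run:
```python
from h import *
robot.move_gripper(.7)
grasp(.4537,.0585,4.8)
cy=-.1120; y=cy+S*.14
robot.goto([.515,y,.31],RO); robot.servo_line([.515,y,.20],speed=.12)
ok=hang(cy); shot('scene','s4',3,(180,130,380,300)); print(robot.read_position(),robot.read_t())
```

```text
width mm 8.105383541234781 f [-1.64209552  1.14613693  0.96540296]
lift f [ 0.2  0.4 -2.1] 67.0417
r 0.115 df [-0.2 -0.5 -0.2]
r 0.095 df [ 1.  -0.1 -0.5]
r 0.0775 df [ 0.3 -0.9  0.1]
df [ 0.4 -1.3 -0.1]
0.179 [0.6 0.3 0.4]
0.1775 [ 0.4 -0.5 -0.4]
0.176 [ 0.8 -1.3  3.3]
[ 0.57864811 -0.11148078  0.17639046] 72.325
```

View pics/s4.png

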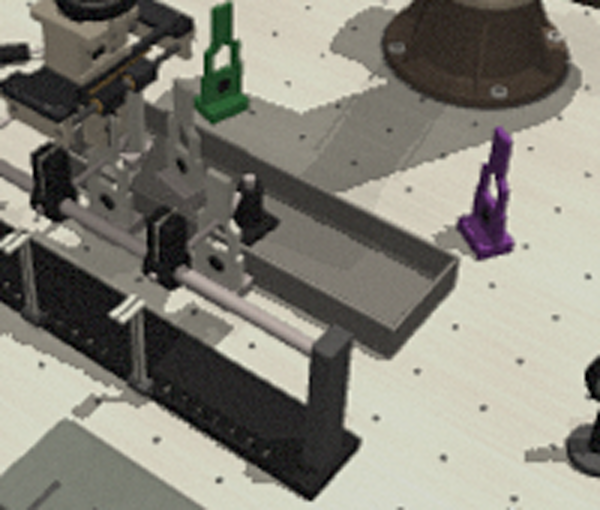

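Run:
```python
from h import *
release(0)
look('m4'); print(robot.read_t())
shot('scene','s5',3,(180,130,380,300))
```

```text
up 74.4583
tab px [104.1 104.9] ctr 438.6 -214.7 size 27.9 7.1 yaw -1.1
tab px [177.8 109.6] ctr 444.2 -122.7 size 26.7 7.7 yaw -13.5
76.1917
```

View pics/s5.png

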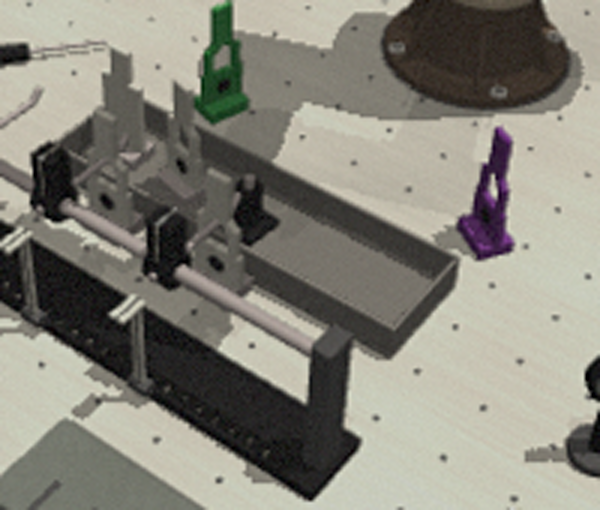

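View pics/m4.png

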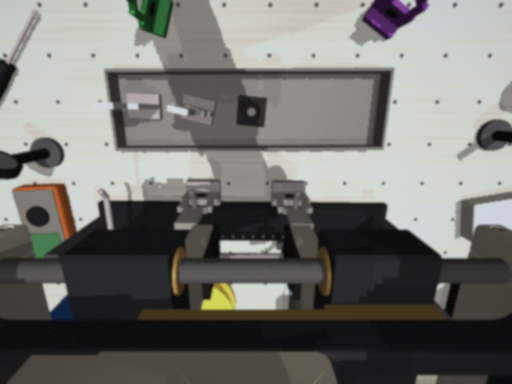

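Run:
```python
from h import *
robot.move_gripper(.6)
grasp(.4442,-.1226,-13.7)
cy=-.2342; y=cy+S*.14
robot.goto([.515,y,.31],RO); robot.servo_line([.515,y,.20],speed=.12)
ok=hang(cy); shot('scene','s6',3,(130,110,330,280)); print(robot.read_position(),robot.read_t())
```

```text
width mm 7.74210701077902 f [0.58320013 0.48554631 1.34675924]
lift f [ 1.9 -0.6 -4.2] 81.525
r 0.115 df [-2.   0.6  0. ]
r 0.095 df [-0.5  0.5 -1.3]
r 0.0775 df [-0.9  0.5 -0.9]
df [ 0.   1.3 -0.5]
0.179 [-0.1  0.6  0.3]
0.1775 [ 0.2  0.5 -0.4]
0.176 [-1.8  2.3  7.3]
[ 0.57763711 -0.2336318   0.17695349] 86.625
```

View pics/s6.png

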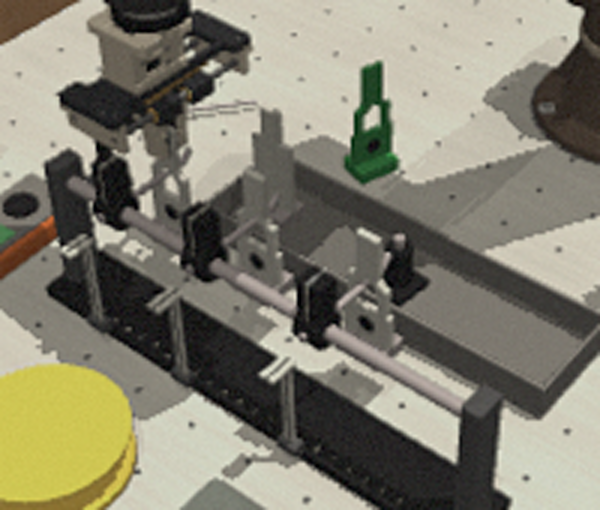

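Peg 1 is through the eye at crop (170,185) and the apex contact is at the expected height. I'll release, then check the collar marks.

Run:
```python
from h import *
release(0)
for n,y in (('f1',-.235),('f2',-.112),('f3',.031)):
    check(y,n)
print(robot.read_t())
tiles=[]
for n,y in (('f1',-.234),('f2',-.112),('f3',.031)):
    w=np.load(f'last_{n}.npz'); im,T=w['im'],w['T']; g=im.astype(float).mean(2)
    P=cloud('wrist',w['d'],T)
    u=int(proj('wrist',[barx(y),y,.21],T)[0,0]); v=int(proj('wrist',[barx(y),y,.21],T)[0,1])
    seg=g[v-8:v+8,u-9:u+10].mean(0); s2=np.clip(seg-np.median(seg)*1.3,0,None); lc=u-9+(s2*np.arange(19)).sum()/s2.sum()
    m=(P[...,2]>.13)&(P[...,2]<.147)&(P[...,0]>.69)&(P[...,0]<.74)&(abs(P[...,1]-y)<.03)
    vv,uu=np.where(m); mc=np.median([(uu[vv==r].min()+uu[vv==r].max())/2 for r in np.unique(vv)])
    pb=onz('wrist',[lc,v],.21,T)[0]; pm=onz('wrist',[mc,vv.mean()],.139,T)[0]
    print(n,lc,mc,'err mm',1e3*((pb[1]+S*pb[0])-(pm[1]+S*pm[0])))
    tiles.append(cv2.resize(im[30:230,u-45:u+45,::-1],None,fx=2.8,fy=2.8,interpolation=cv2.INTER_CUBIC))
cv2.imwrite('pics/f.png',np.clip(np.hstack(tiles).astype(float)*1.8,0,255).astype('uint8'))
```

```text
up 88.7583
collar y -0.1130 err -0.76 mm
collar y -0.2345 err -0.52 mm
collar y 0.0301 err -0.54 mm
collar y -0.1124 err -0.44 mm
collar y -0.2339 err 0.43 mm
collar y 0.0308 err 0.02 mm
collar y -0.1117 err 0.04 mm
collar y -0.2219 err 12.01 mm
92.1
f1 250.10775799681574 250.5 err mm -0.14169860635387943
f2 250.07006089522255 250.5 err mm -0.05322456079001614
f3 249.82738779380495 250.5 err mm 0.199418784916916
```

View pics/f.png

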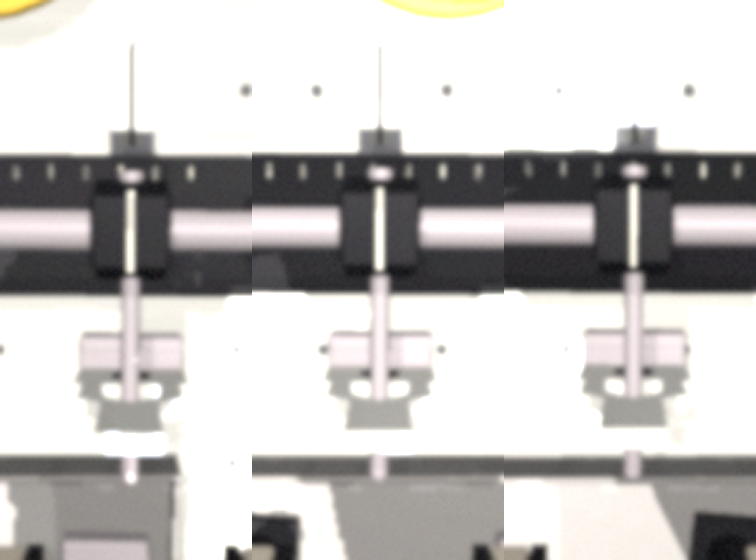

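Run:
```python
from h import *
robot.goto([.45,.0,.42],down(0)); robot.dwell(1.0)
a,d,T=shot('scene','e1',1.5); robot.dwell(.5); b,_,_=shot('scene','e2'); shot('top','e3',1.5)
print(cv2.absdiff(a,b)[110:300,130:350].mean(), robot.read_t())
P=cloud('scene',d)
for q in blobs(P,.19,.207,(.55,.61),(-.3,.1),3): print(q[0].round(0),q[1],q[2].round(3))
```

```text
2.53225677830941 94.4333
[185. 156.] 32 [ 0.578 -0.232  0.198]
[215. 171.] 34 [ 0.579 -0.11   0.199]
[253. 192.] 36 [0.579 0.033 0.199]
```

View pics/e1.png

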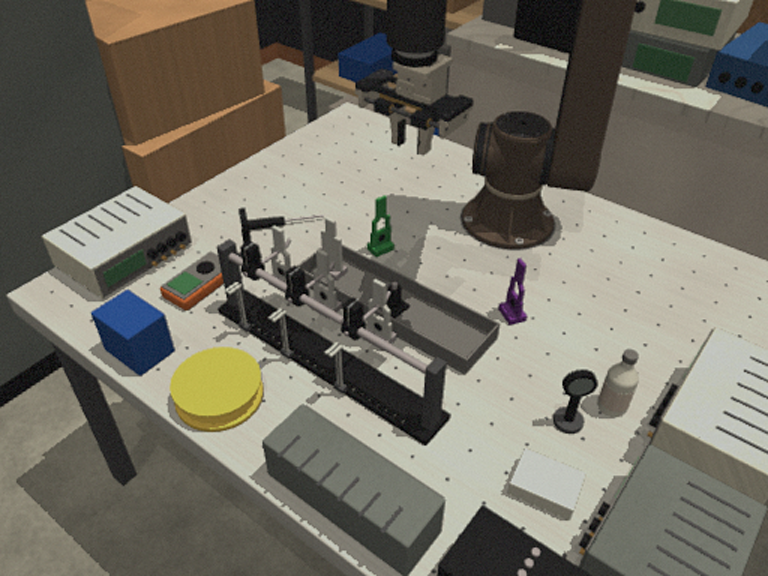

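View pics/e3.png

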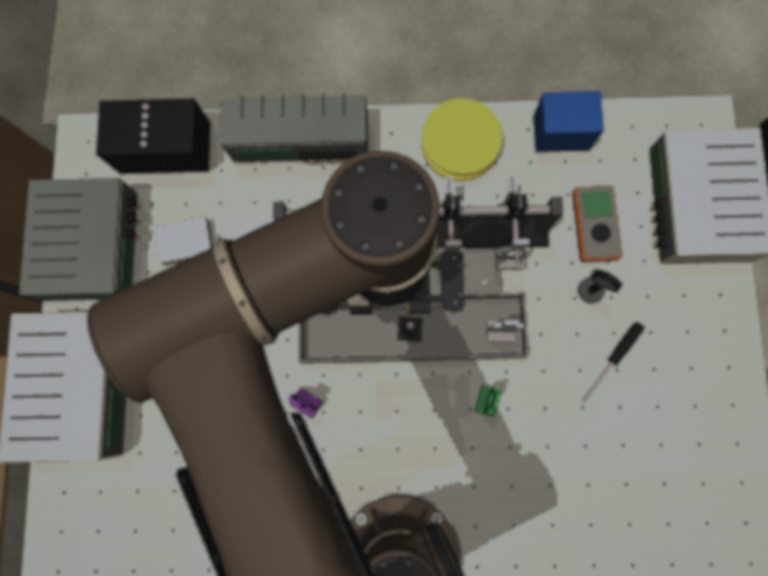

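Run:
```python
from rig import robot
print(robot.read_force(),robot.read_t()); robot.job_done()
```

```text
[-0.21813604 -0.55263833 -0.59615259] 94.4333
the job is handed in; nothing more can be done
```

The job is done and handed in at about 94 s. I set collars 1, 2 and 3 first, then hung all three masks with eyes, one on each collar's peg. All three masks were present.

- **Collar marks:** with the masks hung, the close view over each collar put its white line within about 0.2 mm of its blade. A rougher depth estimate spread up to 0.8 mm. Collars 2 and 3 first landed about 2 mm off and collar 1 about 0.9 mm off, so I nudged all three before hanging anything.
- **Masks:** each rested on its peg at the expected height. The tab tops measured about 78 mm off the bar, in line with the pegs. Two scene pictures 0.5 s apart showed no visible swing; their average difference was about the level of camera noise, so they can't rule out a very small sway.
- **Everything else:** the solid blank, the post holder, the green and purple look-alikes and the bystanders look untouched in the last pictures. In the top view the arm hides part of the left side of the rail. I saw no mask get knocked aside during the run.

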